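Nest the rinsing beakers and put the paste brush away

TASK

Clear up the collage desk: take the wide brush off the beaker it is lying across and lay it flat in the wooden brush tray, then nest the other two beakers into that beaker where it stands, one in the other, so that all three make one upright stack. Lower each beaker in rather than dropping it, and press it down with a light push until it sits snug (its rim about 24 mm above the rim below; merely resting in place is too loose), but do not force it so that it jams. Leave the brush pot, stapler and glue bottle alone.

Things in the scene. Friction and masses are not known exactly. Their poses are not given: they have to be found in the camera images.
- beaker_a: White plastic rinsing beaker, an open tapered tumbler standing on the desk: 105 mm tall, 64 mm across the rim, 41 mm across the foot, wall 3.3 mm, 50 g. Origin: centre of its underside; z up along its axis; being round, its turn does not matter. This is the one that the brush lies across; it is the bottom of the stack and stays where it stands (within 30 mm).
- beaker_b: Same beaker as beaker_a. The three are alike, nest in either order and have slightly springy walls. Lowered in and let go, one rests loosely with its origin (and rim) 29 to 30 mm above that of the one below. A push of 2 or 3 N takes it to 28 mm, 4 N to 27, 6 N to 25, 8 N to 23 or 24, 10 N to about 21, and it stays there; above about 14 N it goes below 19.5 mm and jams.
- beaker_c: Same beaker as beaker_a and beaker_b. The band of a nested beaker that stands clear above the rim below is where the fingers hold it, across the diameter. Wanted step between nested beakers: about 24 mm (19.5 to 27.2 mm).
- brush: Wide flat paste brush, 194 mm long, 12 mm thick, 40 g, lying level across the rim of beaker_a, underside 105 mm above the desk. Origin: on the underside, within 10 mm of its balance point. x from handle to bristles, z up. Wooden handle from x = -109 to -25 mm (16 mm wide, 22 at its round end), then 26 mm wide to 10 mm; steel ferrule, 42 mm wide, to 44 mm; bristles, 40 mm wide, to 86 mm.
- tray: Shallow open wooden brush tray, empty, fixed to the desk: 240 mm long (x) by 110 mm wide (y) by 22 mm high outside, walls and floor 5 mm thick. Origin: centre of its underside, on the desk; z up. The brush may lie in it either way round.
- brush_pot: Speckled flared enamel pot full of brushes, 144 mm across the rim, about 200 mm tall with its brushes; not to be disturbed. Origin: centre of its underside.
- stapler: Black electric stapler, 150 by 66 by 71 mm; not to be disturbed. Origin: centre of its underside, x along its length.
- glue_bottle: White glue bottle with a black cap, 60 mm across, 150 mm tall; not to be disturbed. Origin: centre of its underside.
There are look-alikes about, which are no part of the job. What is shaped like the beaker_c but blue or orange is not meant.

How it is judged:
By the outcome, as a careful person would: the job done as asked, in the order asked, and still so for the second after the job is handed in, with the robot touching nothing.
It also fails if it takes over 72 s, if anything falls off the work surface, if the arm or the gripper's body presses on something with over 40 N, if the wrist force passes 120 N, or if a joint passes its speed limit or range.

ROBOT

A 6-joint arm with a two-finger parallel gripper is mounted at the origin on the work surface. World frame = base frame: x ahead of the robot, y to its left, z up, the work surface at z = 0. Lengths are in m, angles in rad, forces in N, time in s.
With the tool pointing down it reaches from about 0.35 to 0.925 m from the base axis. Payload 6.4 kg.
Tool frame: the origin (TCP) lies on the centre line of the jaws, within the pads' length; the fingertips stand 19 mm ahead of it and the grasp point (between the pads) is the TCP; z points along the fingers, y is the line along which they close (so a half turn about z gives the same grasp; the last joint's range is limited). The gripper opens to 94 mm and grips with 3 to 60 N. Pads are 16 mm wide; open, the fingers measure 119 mm over their backs; the gripper's body (75 mm by 177 mm) begins 78 mm behind the grasp point.
Start: joints at [0.993, 0.245, 1.558, -0, 1.339, -0.174], TCP at [0.255, 0.598, 0.224] pointing down, gripper open.
Joint ranges: [-3.13, 3.13], [-1.02, 2.26], [0.13, 2.54], [-0.95, 4.09], [0.21, 2.88], [-2.74, 2.74]. Speed limits (rad/s): [2.57, 2.57, 3.14, 3.14, 3.14, 3.14].

INTERFACE

Orientations are given as a rotation vector (axis times angle).
In Python, from plant import env, eyes gives the robot as it stands.
- The arm moves only by the tool apply_moves, never from a script. Its argument "motion" is a list of rows, each an object of numbers: "tx", "ty", "tz": the shift along the tool's x, y, z scaled (see below); "rx", "ry", "rz": the turn, a rotation vector about the tool's x, y, z scaled (see below). A call has 1 to 12 rows; each row is the pose to reach, as a shift and turn from the pose commanded when the call began, along the tool's axes at that moment; what a row does not reach only later rows make up. The controller multiplies each number of a shift by 300 mm and each number of a turn by 45 degrees. A row lasts 1/8 s, in which the tool goes at most 62.5 mm and 10.7 degrees, less where a joint would pass 70% of its speed; a pose out of reach is approached as far as the arm can. A call with a number of a shift or a turn outside -1 to 1 is refused whole. A call with a gripper value outside its range is refused whole. "fingers" is the opening, from -1 (shut) to 1 (fully open), set as the call begins (left out, the last holds). The fingers move at their own pace and stop on an object; the grip force is fixed at half the most. Time passes only in rows, so rows that repeat a pose let the fingers close. It gives the time, the measured TCP pose, the force, the opening and the grip force at its end, in the units of the state.
- env.get_obs(): the state, without advancing time (a new reading comes with each control period).
- eyes.snapshot(name): name is "side" or "top"; returns the picture (420x560x3 uint8, red, green, blue); there is no depth.
- eyes.calibration(name): a dict with "fx", "fy", "cx", "cy" (pixels), "R" (3x3) and "t" (3): a world point X has camera coordinates R X + t. Camera axes: x right, y down, z forward; pixel columns grow to the right and rows downward; lengths in m; the calibration is good to about 2 mm. A picture is of the moment at which its call begins. calibration takes no time and is no camera call.
- env.finish_job(): hands the job in; it is judged then, once.
The state is a dict: "t": time; "joint_pos": joint angles; "qvel": joint speeds; "tau": joint torques, N m; "eef_pos": TCP position; "eef_rot": TCP orientation; "force": force on the tool from outside, world axes, zero at the start; "moment": the same for the moment, N m; "width": finger opening in m; "grasp_force": force on a finger pad.
Only numpy, scipy, OpenCV 4.12 (cv2) and the standard library are available. Lean on these libraries where they do the work, as an engineer would, in place of code of your own. Each camera call takes 0.05 s, during which the arm holds its last target. There are 200 camera calls.

## Working session

There is one attempt and no reset: what is moved stays moved. The work goes in short steps, Python scripts to look and compute and a tool call to move; the robot and the scene stay as the last step left them, time stands still between calls to the robot, and variables do not carry over. Pictures are saved under pics/ and viewed, at most 10 in all, crops included, and the job is handed in when it is done.

Besides the shell and the picture viewer there is one more tool, called after "Call:" by a JSON object that holds its "method" and its "body", one argument or row to a line. apply_moves: Moves the arm, as the interface text tells. Shifts and turns lie within -1 to 1; 1 stands for 300 mm of shift or 45 degrees of turn. Its arguments: {"type":"object","properties":{"motion":{"type":"array","items":{"type":"object","properties":{"tx":{"type":"number","minimum":-1,"maximum":1},"ty":{"type":"number","minimum":-1,"maximum":1},"tz":{"type":"number","minimum":-1,"maximum":1},"rx":{"type":"number","minimum":-1,"maximum":1},"ry":{"type":"number","minimum":-1,"maximum":1},"rz":{"type":"number","minimum":-1,"maximum":1}}}},"fingers":{"type":"number"}},"required":["motion"]}

```bash
mkdir -p pics; ls
python3 - <<'E'
from plant import env, eyes
import cv2
for n in("top","side"):
    cv2.imwrite(f"pics/{n}0.png",eyes.snapshot(n)[:,:,::-1]); c=eyes.calibration(n); print(n,c)
o=env.get_obs(); print({k:o[k] for k in("t","eef_pos","eef_rot","force","width")})
E
```

```text
pics
top {'fx': 510.0824602153924, 'fy': 510.0824602153924, 'cx': 277.0036461774823, 'cy': 214.03514186083285, 'R': array([[-0.0022744 , -0.99993401, -0.01126087],
       [-0.98940245,  0.00388504, -0.14514716],
       [ 0.14518133,  0.01081141, -0.98934599]]), 't': array([-0.01223491,  0.5441838 ,  1.6245488 ])}
side {'fx': 448.56339263482903, 'fy': 448.56339263482903, 'cx': 284.42096143598957, 'cy': 212.39522258830587, 'R': array([[ 0.98938578, -0.14514017, -0.00707859],
       [-0.09130761, -0.58305008, -0.807289  ],
       [ 0.11304289,  0.79936658, -0.59011386]]), 't': array([-0.5237506 ,  0.10542685,  1.17822966])}
{'t': 0.1, 'eef_pos': array([0.25511195, 0.59728726, 0.22347053]), 'eef_rot': array([-6.29874707e-01, -3.07716034e+00,  2.57653385e-03]), 'force': array([ 0.02134539, -0.46311256,  0.11530509]), 'width': 0.09388484294413119}
```

View pics/top0.png

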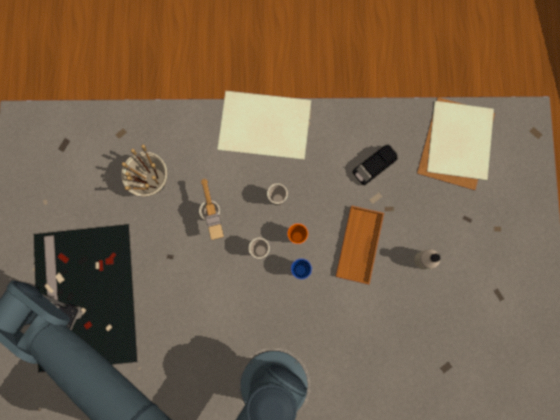

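View pics/side0.png

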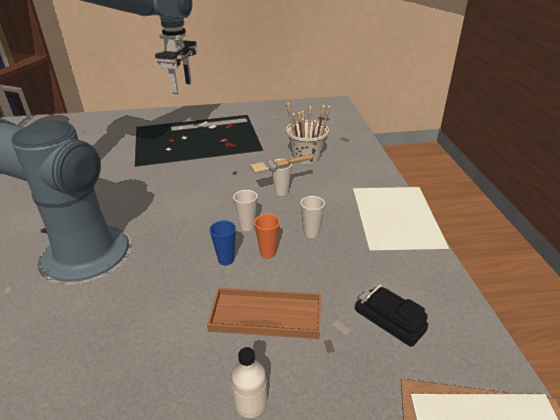

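The top view shows the beaker under the brush at (209,210), plain white beakers at (277,193) and (260,248), and orange (298,233) and blue (301,268) look-alikes. The tray is at (359,245). So a = (209,210), and b and c are the two plain whites. I'll check this in a close crop.

```bash
cat > h.py <<'E'
import numpy as np, cv2
from plant import env, eyes
from scipy.spatial.transform import Rotation as Ro
def proj(n,X):
    c=eyes.calibration(n); p=np.atleast_2d(X)@c["R"].T+c["t"]
    return np.c_[c["fx"]*p[:,0]/p[:,2]+c["cx"], c["fy"]*p[:,1]/p[:,2]+c["cy"]]
def back(n,u,v,z):
    c=eyes.calibration(n); d=c["R"].T@[(u-c["cx"])/c["fx"],(v-c["cy"])/c["fy"],1]; o=-c["R"].T@c["t"]
    return o+d*(z-o[2])/d[2]
def circ(x,y,z,r):
    a=np.linspace(0,2*np.pi,60); return np.c_[x+r*np.cos(a),y+r*np.sin(a),0*a+z]
def rel(target):
    """numbers for tx,ty,tz to take the measured TCP to target"""
    o=env.get_obs(); return Ro.from_rotvec(o["eef_rot"]).inv().apply(np.array(target)-o["eef_pos"])/0.3
E
python3 - <<'E'
from h import *
t=cv2.imread("pics/top0.png"); s=cv2.imread("pics/side0.png")
a=cv2.resize(t[165:285,180:320],None,fx=5.6,fy=5,interpolation=cv2.INTER_CUBIC) 
a=cv2.resize(t[165:290,180:340],None,fx=5,fy=4.8,interpolation=cv2.INTER_CUBIC)
b=cv2.resize(s[140:265,190:350],None,fx=5,fy=4.8,interpolation=cv2.INTER_CUBIC)
cv2.imwrite("pics/c1.png",a);cv2.imwrite("pics/c2.png",b)
for n,u,v,z in [("top",209,210,.105),("top",277,193,.105),("top",260,248,.105),("side",312,203,.105),("side",246,197,.105),("side",282,167,.105)]: print(n,u,v,back(n,u,v,z).round(4))
E
```

```text
top 209 210 [0.5482 0.199  0.105 ]
top 277 193 [ 0.6016 -0.0148  0.105 ]
top 260 248 [0.4282 0.0384 0.105 ]
side 312 203 [ 0.6005 -0.0165  0.105 ]
side 246 197 [0.4322 0.0381 0.105 ]
side 282 167 [0.5491 0.1788 0.105 ]
```

View pics/c1.png

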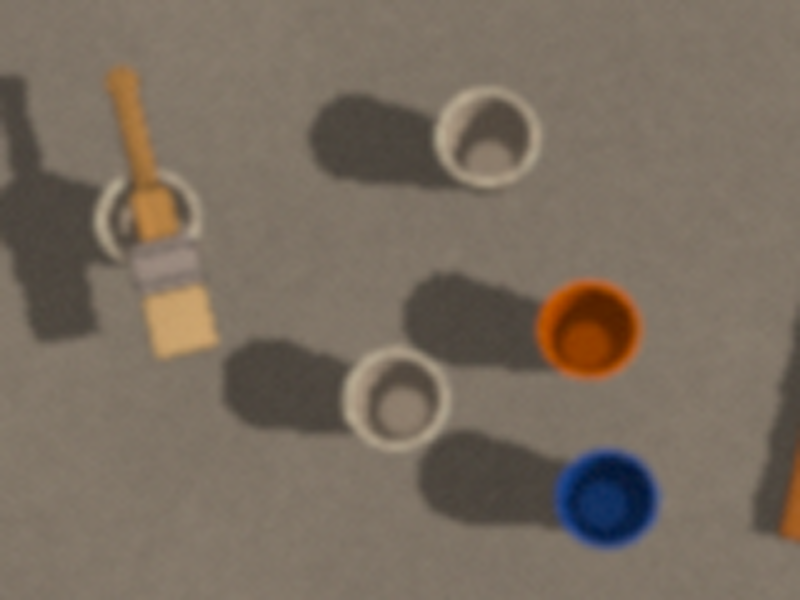

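View pics/c2.png

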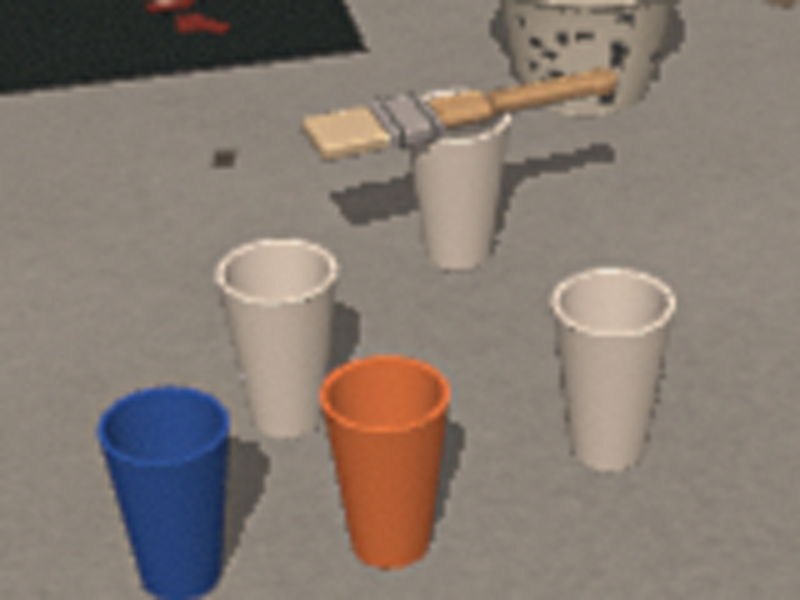

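Crop check: the brush lies across the white beaker a. b (right rear) and c (front centre) are plain white, and blue and orange are excluded. Next I'll compute the poses.

Run:
```python
from h import *
f=lambda x,y,s=(180,165):((x+.5)/5-.5+s[0],(y+.5)/4.8-.5+s[1])
for n,p in dict(a=(148.5,219),b=(488,137),c=(397,399),orange=(589,329),blue=(607,498)).items(): print(n,back("top",*f(*p),.105).round(4))
for n,p in dict(b=(614,302),c=(278,271.5),a=(460,122)).items(): print("side",n,back("side",*f(*p,(190,140)),.105).round(4))
P={k:back("top",*f(*p),.117) for k,p in dict(end=(122,67),f0=(163,243),f1=(171,288),br=(187,354)).items()}
for k in P: print(k,P[k].round(4))
d=P["br"]-P["end"]; print("len",np.linalg.norm(d),"ang",np.degrees(np.arctan2(d[1],d[0])))
u=d/np.linalg.norm(d); o=(P["br"]-.086*u+P["end"]+.109*u+P["f0"]-.010*u)/3; print("brush origin",o, "offs",[np.dot(P[k]-o,u).round(4) for k in P])
t=cv2.imread("pics/top0.png"); h=cv2.cvtColor(t,cv2.COLOR_BGR2HSV)
m=np.zeros(h.shape[:2],np.uint8); m[195:295,325:395]=cv2.inRange(h,(5,120,60),(20,255,255))[195:295,325:395]
q=np.argwhere(m)[:,::-1]; w=np.array([back("top",*p,.022)[:2] for p in q]).astype(np.float32)
r=cv2.minAreaRect(w); print(r,cv2.boxPoints(r))
for n,p,z in [("pot",(144,174),.1),("glue",(432,258),.15)]: print(n,back("top",*p,z))
for p in [(215,292),(321,291),(209,334),(319,337)]: print("side tray",back("side",*p,.022).round(4))
o=env.get_obs(); print(Ro.from_rotvec(o["eef_rot"]).as_matrix().round(3))
```

```text
a [0.5475 0.198  0.105 ]
b [ 0.6011 -0.0154  0.105 ]
c [0.4291 0.0415 0.105 ]
orange [ 0.4741 -0.078   0.105 ]
blue [ 0.365  -0.0882  0.105 ]
side b [ 0.6019 -0.0146  0.105 ]
side c [0.4304 0.0424 0.105 ]
side a [0.5496 0.1904 0.105 ]
end [0.6465 0.2147 0.117 ]
f0 [0.5298 0.187  0.117 ]
f1 [0.5004 0.1815 0.117 ]
br [0.4575 0.1709 0.117 ]
len 0.1939774109874084 ang -166.96201608163665
brush origin [0.54039605 0.18989046 0.117     ] offs [np.float64(-0.109), np.float64(0.011), np.float64(0.0409), np.float64(0.085)]
((0.4463828206062317, -0.2826976478099823), (0.11277033388614655, 0.24081553518772125), 76.70320129394531) [[ 0.31623465 -0.309878  ]
 [ 0.5505944  -0.36526448]
 [ 0.576531   -0.2555173 ]
 [ 0.34217125 -0.20013082]]
pot [0.6659953  0.40931989 0.1       ]
glue [ 0.39301214 -0.47916314  0.15      ]
side tray [ 0.3366 -0.216   0.022 ]
side tray [ 0.5778 -0.2499  0.022 ]
side tray [ 0.3217 -0.3344  0.022 ]
side tray [ 0.5465 -0.3764  0.022 ]
[[-0.92   0.393 -0.001]
 [ 0.393  0.92  -0.001]
 [ 0.    -0.002 -1.   ]]
```

```bash
cat >> h.py <<'E'
def go(x,y,z,th=None):
    o=env.get_obs(); R=Ro.from_rotvec(o["eef_rot"])
    s=f"t {o['t']:.2f} pos {o['eef_pos'].round(4)} F {o['force'].round(1)} w {o['width']:.4f} g {o['grasp_force']:.1f} | shift {rel([x,y,z]).round(4)}"
    if th is not None:
        t=np.radians(th); c,k=np.cos(t),np.sin(t)
        s+=f" turn {((R.inv()*Ro.from_matrix([[c,k,0],[k,-c,0],[0,0,-1]])).as_rotvec(True)/45).round(4)}"
    print(s)
E
python3 -c "
from h import *
go(.5432,.1908,.19,193)"
```

```text
t 0.10 pos [0.2551 0.5973 0.2235] F [ 0.  -0.5  0.1] w 0.0939 g 0.0 | shift [-1.4155 -0.8685  0.1127] turn [-0.002 -0.001 -0.803]
```

Call:
{"method": "apply_moves", "body": {
  "motion": [
    {"tx": -0.9, "ty": -0.55, "tz": 0.05, "rz": -0.803},
    {"tx": -0.9, "ty": -0.55, "tz": 0.05, "rz": -0.803},
    {"tx": -0.9, "ty": -0.55, "tz": 0.05, "rz": -0.803},
    {"tx": -0.9, "ty": -0.55, "tz": 0.05, "rz": -0.803},
    {"tx": -0.9, "ty": -0.55, "tz": 0.05, "rz": -0.803},
    {"tx": -0.9, "ty": -0.55, "tz": 0.05, "rz": -0.803},
    {"tx": -0.9, "ty": -0.55, "tz": 0.05, "rz": -0.803}
  ],
  "fingers": 1
}}

```text
validation failed for argument at $.mo...
```

```bash
python3 -c "
from h import *
go(.5432,.1908,.17,193)"
```

```text
t 0.10 pos [0.2551 0.5973 0.2235] F [ 0.  -0.5  0.1] w 0.0939 g 0.0 | shift [-1.4155 -0.8683  0.1793] turn [-0.002 -0.001 -0.803]
```

Call:
{"method": "apply_moves", "body": {
  "motion": [
    {"tx": -0.9, "ty": -0.55, "tz": 0.05, "rx": 0, "ry": 0, "rz": -0.8},
    {"tx": -0.9, "ty": -0.55, "tz": 0.05, "rx": 0, "ry": 0, "rz": -0.8},
    {"tx": -0.9, "ty": -0.55, "tz": 0.05, "rx": 0, "ry": 0, "rz": -0.8},
    {"tx": -0.9, "ty": -0.55, "tz": 0.05, "rx": 0, "ry": 0, "rz": -0.8},
    {"tx": -0.9, "ty": -0.55, "tz": 0.05, "rx": 0, "ry": 0, "rz": -0.8},
    {"tx": -0.9, "ty": -0.55, "tz": 0.05, "rx": 0, "ry": 0, "rz": -0.8},
    {"tx": -0.9, "ty": -0.55, "tz": 0.05, "rx": 0, "ry": 0, "rz": -0.8}
  ],
  "fingers": 1
}}

```text
t: 0.98
eef_pos: [0.4388, 0.3397, 0.2092]
eef_rot: [0.35, -3.121, -0.0]
force: [-0.9, 0.5, 0.1]
width: 0.094
grasp_force: 0.0
```

```bash
python3 -c "
from h import *
go(.5432,.1908,.17,193)"
```

```text
t 0.97 pos [0.4388 0.3397 0.2092] F [-0.9  0.5  0.1] w 0.0940 g 0.0 | shift [-0.2295 -0.5611  0.1303] turn [ 0.0004 -0.0009 -0.0049]
```

Call:
{"method": "apply_moves", "body": {
  "motion": [
    {"tx": -0.23, "ty": -0.56, "tz": 0.13, "rx": 0, "ry": 0, "rz": 0},
    {"tx": -0.23, "ty": -0.56, "tz": 0.13, "rx": 0, "ry": 0, "rz": 0},
    {"tx": -0.23, "ty": -0.56, "tz": 0.13, "rx": 0, "ry": 0, "rz": 0},
    {"tx": -0.23, "ty": -0.56, "tz": 0.13, "rx": 0, "ry": 0, "rz": 0},
    {"tx": -0.23, "ty": -0.56, "tz": 0.13, "rx": 0, "ry": 0, "rz": 0},
    {"tx": -0.23, "ty": -0.56, "tz": 0.13, "rx": 0, "ry": 0, "rz": 0}
  ]
}}

```text
t: 1.72
eef_pos: [0.5428, 0.1935, 0.1708]
eef_rot: [-0.356, 3.121, 0.0]
force: [0.7, -0.0, -0.5]
width: 0.0939
grasp_force: 0.0
```

```bash
python3 -c "
from h import *
go(.5432,.1908,.1265,193)"
```

```text
t 1.73 pos [0.5428 0.1935 0.1708] F [ 0.7 -0.  -0.5] w 0.0939 g 0.0 | shift [ 0.0007 -0.0091  0.1478] turn [0.0003 0.0006 0.0007]
```

Descend, then close in the same step.

Call:
{"method": "apply_moves", "body": {
  "motion": [
    {"tx": 0, "ty": -0.009, "tz": 0.08, "rx": 0, "ry": 0, "rz": 0},
    {"tx": 0, "ty": -0.009, "tz": 0.147, "rx": 0, "ry": 0, "rz": 0},
    {"tx": 0, "ty": -0.009, "tz": 0.147, "rx": 0, "ry": 0, "rz": 0},
    {"tx": 0, "ty": -0.009, "tz": 0.147, "rx": 0, "ry": 0, "rz": 0}
  ]
}}

```text
t: 2.22
eef_pos: [0.5443, 0.1893, 0.1269]
eef_rot: [-0.353, 3.121, 0.0]
force: [-0.3, -0.1, 0.9]
width: 0.0942
grasp_force: 0.0
```

Call:
{"method": "apply_moves", "body": {
  "motion": [
    {"tx": 0, "ty": 0, "tz": 0, "rx": 0, "ry": 0, "rz": 0},
    {"tx": 0, "ty": 0, "tz": 0, "rx": 0, "ry": 0, "rz": 0},
    {"tx": 0, "ty": 0, "tz": 0, "rx": 0, "ry": 0, "rz": 0},
    {"tx": 0, "ty": 0, "tz": 0, "rx": 0, "ry": 0, "rz": 0},
    {"tx": 0, "ty": 0, "tz": 0, "rx": 0, "ry": 0, "rz": 0},
    {"tx": 0, "ty": 0, "tz": 0, "rx": 0, "ry": 0, "rz": 0},
    {"tx": 0, "ty": 0, "tz": 0, "rx": 0, "ry": 0, "rz": 0},
    {"tx": 0, "ty": 0, "tz": 0, "rx": 0, "ry": 0, "rz": 0}
  ],
  "fingers": -1
}}

```text
t: 3.22
eef_pos: [0.5441, 0.1889, 0.1264]
eef_rot: [0.352, -3.122, 0.0]
force: [-0.6, 0.0, -0.6]
width: 0.0258
grasp_force: 29.9
```

Call:
{"method": "apply_moves", "body": {
  "motion": [
    {"tx": 0, "ty": 0, "tz": -0.05, "rx": 0, "ry": 0, "rz": 0},
    {"tx": 0, "ty": 0, "tz": -0.15, "rx": 0, "ry": 0, "rz": 0},
    {"tx": 0, "ty": 0, "tz": -0.25, "rx": 0, "ry": 0, "rz": 0},
    {"tx": 0, "ty": 0, "tz": -0.25, "rx": 0, "ry": 0, "rz": 0}
  ]
}}

```text
t: 3.72
eef_pos: [0.5461, 0.1892, 0.205]
eef_rot: [-0.351, 3.115, 0.0]
force: [-0.4, 0.7, -0.9]
width: 0.0258
grasp_force: 29.9
```

Run:
```python
from h import *
p=eyes.snapshot("top")[:,:,::-1]; s=eyes.snapshot("side")[:,:,::-1]
im=np.hstack([cv2.resize(p[140:300,160:400],None,fx=1.66,fy=2),cv2.resize(s[80:360,190:390],None,fx=2,fy=2)[:320*1]]) if 0 else np.hstack([cv2.resize(p[130:310,160:360],(400,360)),cv2.resize(s[70:250,190:390],(400,360))])
cv2.imwrite("pics/lift.png",im); go(.446,-.285,.2,166.7)
```

```text
t 3.83 pos [0.5439 0.1888 0.2011] F [-0.3 -0.5 -0.4] w 0.0255 g 29.9 | shift [ 0.6698 -1.4671  0.0038] turn [-1.000e-04 -1.000e-04  5.814e-01]
```

View pics/lift.png

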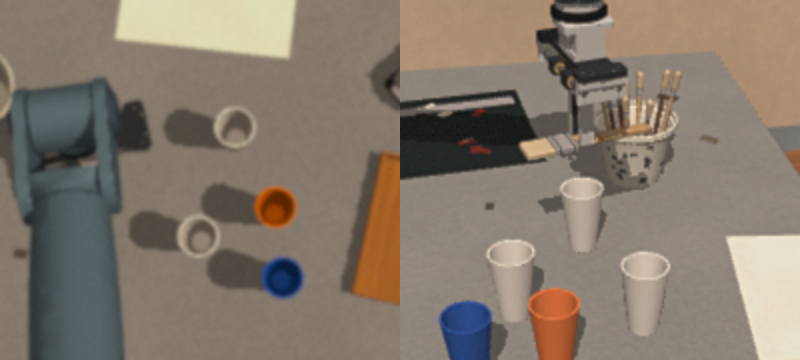

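The lift is good: the brush hangs level in the fingers and the beakers stand undisturbed. Next I'll carry it to the tray.

Call:
{"method": "apply_moves", "body": {
  "motion": [
    {"tx": 0.34, "ty": -0.8, "tz": 0, "rx": 0, "ry": 0, "rz": 0.58},
    {"tx": 0.34, "ty": -0.8, "tz": 0, "rx": 0, "ry": 0, "rz": 0.58},
    {"tx": 0.34, "ty": -0.8, "tz": 0, "rx": 0, "ry": 0, "rz": 0.58},
    {"tx": 0.34, "ty": -0.8, "tz": 0, "rx": 0, "ry": 0, "rz": 0.58},
    {"tx": 0.34, "ty": -0.8, "tz": 0, "rx": 0, "ry": 0, "rz": 0.58},
    {"tx": 0.34, "ty": -0.8, "tz": 0, "rx": 0, "ry": 0, "rz": 0.58}
  ]
}}

```text
t: 4.58
eef_pos: [0.4975, -0.0677, 0.2002]
eef_rot: [-0.364, -3.118, -0.002]
force: [-0.3, -0.6, -0.7]
width: 0.0259
grasp_force: 29.9
```

```bash
python3 -c "
from h import *
go(.438,-.284,.15,166.7)"
```

```text
t 4.58 pos [ 0.4975 -0.0677  0.2002] F [-0.3 -0.6 -0.7] w 0.0259 g 29.9 | shift [ 0.0266 -0.7473  0.1667] turn [ 0.001  -0.0027 -0.0003]
```

Call:
{"method": "apply_moves", "body": {
  "motion": [
    {"tx": 0.026, "ty": -0.745, "tz": 0, "rx": 0, "ry": 0, "rz": 0},
    {"tx": 0.026, "ty": -0.745, "tz": 0, "rx": 0, "ry": 0, "rz": 0},
    {"tx": 0.026, "ty": -0.745, "tz": 0, "rx": 0, "ry": 0, "rz": 0},
    {"tx": 0.026, "ty": -0.745, "tz": 0.16, "rx": 0, "ry": 0, "rz": 0},
    {"tx": 0.026, "ty": -0.745, "tz": 0.34, "rx": 0, "ry": 0, "rz": 0},
    {"tx": 0.026, "ty": -0.745, "tz": 0.4, "rx": 0, "ry": 0, "rz": 0},
    {"tx": 0.026, "ty": -0.745, "tz": 0.4, "rx": 0, "ry": 0, "rz": 0},
    {"tx": 0.026, "ty": -0.745, "tz": 0.4, "rx": 0, "ry": 0, "rz": 0}
  ]
}}

```text
t: 5.58
eef_pos: [0.441, -0.2839, 0.0835]
eef_rot: [0.359, 3.118, -0.004]
force: [1.4, 0.5, -0.2]
width: 0.0256
grasp_force: 29.9
```

Run:
```python
from h import *
s=eyes.snapshot("side")[:,:,::-1]
cv2.imwrite("pics/tray1.png",cv2.resize(s[160:360,180:380],(600,600)))
go(.438,-.284,.028,166.7)
print(back("side",281.2,164.5,.105))
```

```text
t 5.62 pos [ 0.441  -0.2842  0.0837] F [ 0.1  0.7 -0.4] w 0.0256 g 29.9 | shift [ 0.0106 -0.0012  0.1856] turn [-0.0028  0.0046  0.0031]
[0.54884829 0.19361401 0.105     ]
```

View pics/tray1.png

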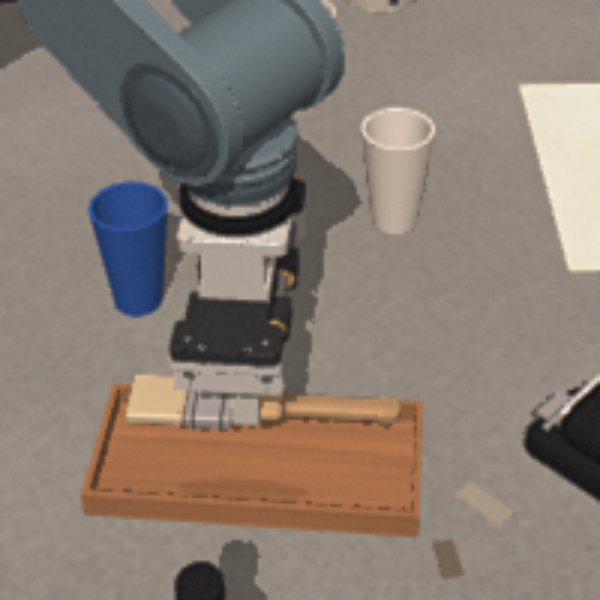

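Held over the tray, the brush is parallel to it and, allowing for parallax, centred. I'll lower it now.

Call:
{"method": "apply_moves", "body": {
  "motion": [
    {"tx": 0.01, "ty": 0, "tz": 0.09, "rx": 0, "ry": 0, "rz": 0},
    {"tx": 0.01, "ty": 0, "tz": 0.15, "rx": 0, "ry": 0, "rz": 0},
    {"tx": 0.01, "ty": 0, "tz": 0.175, "rx": 0, "ry": 0, "rz": 0},
    {"tx": 0.01, "ty": 0, "tz": 0.188, "rx": 0, "ry": 0, "rz": 0},
    {"tx": 0.01, "ty": 0, "tz": 0.188, "rx": 0, "ry": 0, "rz": 0},
    {"tx": 0.01, "ty": 0, "tz": 0.188, "rx": 0, "ry": 0, "rz": 0}
  ]
}}

```text
t: 6.38
eef_pos: [0.4371, -0.2834, 0.0258]
eef_rot: [0.362, 3.119, -0.001]
force: [0.6, 1.2, 2.2]
width: 0.0254
grasp_force: 30.0
```

Call:
{"method": "apply_moves", "body": {
  "motion": [
    {"tx": 0, "ty": 0, "tz": 0, "rx": 0, "ry": 0, "rz": 0},
    {"tx": 0, "ty": 0, "tz": 0, "rx": 0, "ry": 0, "rz": 0},
    {"tx": 0, "ty": 0, "tz": 0, "rx": 0, "ry": 0, "rz": 0},
    {"tx": 0, "ty": 0, "tz": 0, "rx": 0, "ry": 0, "rz": 0}
  ],
  "fingers": -0.04
}}

```text
t: 6.88
eef_pos: [0.4364, -0.2829, 0.0249]
eef_rot: [-0.362, -3.121, -0.0]
force: [0.6, -0.1, 0.8]
width: 0.0453
grasp_force: 0.0
```

Call:
{"method": "apply_moves", "body": {
  "motion": [
    {"tx": 0, "ty": 0, "tz": -0.1, "rx": 0, "ry": 0, "rz": 0},
    {"tx": 0, "ty": 0, "tz": -0.3, "rx": 0, "ry": 0, "rz": 0},
    {"tx": 0, "ty": 0, "tz": -0.5, "rx": 0, "ry": 0, "rz": 0},
    {"tx": 0, "ty": 0, "tz": -0.6, "rx": 0, "ry": 0, "rz": 0},
    {"tx": 0, "ty": 0, "tz": -0.6, "rx": 0, "ry": 0, "rz": 0}
  ]
}}

```text
t: 7.5
eef_pos: [0.4376, -0.2841, 0.2077]
eef_rot: [0.361, 3.116, -0.006]
force: [-0.1, -0.2, 0.2]
width: 0.0447
grasp_force: 0.0
```

Run:
```python
from h import *
s=eyes.snapshot("side")[:,:,::-1]
cv2.imwrite("pics/tray2.png",cv2.resize(s[130:360,180:380],(522,600)))
go(.6014,-.015,.2,180)
```

```text
t 7.55 pos [ 0.4366 -0.2831  0.2052] F [-0.6 -0.9 -0.9] w 0.0449 g 0.0 | shift [-0.33    0.9956  0.0171] turn [-0.0012  0.0015 -0.2942]
```

View pics/tray2.png

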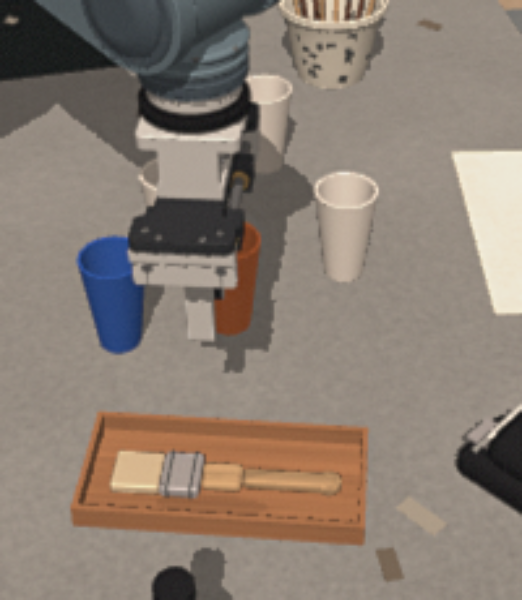

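The brush lies flat inside the tray, well clear of the walls. Next I'll move over b with the fingers open and refine the beaker positions by fitting the rims in code.

Call:
{"method": "apply_moves", "body": {
  "motion": [
    {"tx": -0.33, "ty": 0.995, "tz": 0, "rx": 0, "ry": 0, "rz": 0},
    {"tx": -0.33, "ty": 0.995, "tz": 0, "rx": 0, "ry": 0, "rz": 0},
    {"tx": -0.33, "ty": 0.995, "tz": 0, "rx": 0, "ry": 0, "rz": 0},
    {"tx": -0.33, "ty": 0.995, "tz": 0, "rx": 0, "ry": 0, "rz": 0},
    {"tx": -0.33, "ty": 0.995, "tz": 0, "rx": 0, "ry": 0, "rz": 0},
    {"tx": -0.33, "ty": 0.995, "tz": 0, "rx": 0, "ry": 0, "rz": 0},
    {"tx": -0.33, "ty": 0.995, "tz": 0, "rx": 0, "ry": 0, "rz": 0},
    {"tx": -0.33, "ty": 0.995, "tz": 0, "rx": 0, "ry": 0, "rz": 0}
  ],
  "fingers": 1
}}

```text
t: 8.55
eef_pos: [0.6002, -0.0162, 0.2039]
eef_rot: [-0.365, -3.118, 0.0]
force: [-0.2, 0.1, -0.1]
width: 0.0943
grasp_force: 0.0
```

```bash
cat >> h.py <<'E'
from scipy.optimize import minimize
def rim(n,img,x,y,z=.105):
    g=cv2.GaussianBlur(img.astype(np.float32).min(2),(0,0),.7)
    s=lambda p,r: cv2.remap(g,*[c.reshape(-1,1) for c in proj(n,circ(*p,z,r)).astype(np.float32).T],cv2.INTER_CUBIC).mean()
    f=lambda p: s(p,.038)+s(p,.0265)-2*s(p,.0305)
    c=min(((f((x+i*.002,y+j*.002)),x+i*.002,y+j*.002) for i in range(-6,7) for j in range(-6,7)))[1:]
    r=minimize(f,c,method="Nelder-Mead",options=dict(initial_simplex=[c,(c[0]+.002,c[1]),(c[0],c[1]+.002)])); return r.x.round(4),round(r.fun,1)
E
python3 - <<'E'
from h import *
i0={n:cv2.imread(f"pics/{n}0.png") for n in("top","side")}
for n in i0:
    im=eyes.snapshot(n)
    print(n,"a",rim(n,im,.548,.197),"b",rim(n,i0[n],.6014,-.015),"c",rim(n,i0[n],.43,.042),"or c",rim(n,im,.43,.042))
go(.6014,-.015,.1035)
E
```

```text
top a (array([0.5474, 0.1975]), np.float64(-39.6)) b (array([ 0.6018, -0.0157]), np.float64(-39.8)) c (array([0.4292, 0.0414]), np.float64(-46.5)) or c (array([0.4354, 0.0481]), np.float64(-1.6))
side a (array([0.5474, 0.1983]), np.float64(-46.0)) b (array([ 0.6016, -0.014 ]), np.float64(-43.3)) c (array([0.4294, 0.0433]), np.float64(-40.8)) or c (array([0.4295, 0.0434]), np.float64(-41.8))
t 8.65 pos [ 0.6006 -0.0163  0.2046] F [ 0.4 -0.2  0.9] w 0.0938 g 0.0 | shift [-0.0019  0.0048  0.337 ]
```

Call:
{"method": "apply_moves", "body": {
  "motion": [
    {"tx": -0.002, "ty": 0.005, "tz": 0.15, "rx": 0, "ry": 0, "rz": 0},
    {"tx": -0.002, "ty": 0.005, "tz": 0.28, "rx": 0, "ry": 0, "rz": 0},
    {"tx": -0.002, "ty": 0.005, "tz": 0.337, "rx": 0, "ry": 0, "rz": 0},
    {"tx": -0.002, "ty": 0.005, "tz": 0.337, "rx": 0, "ry": 0, "rz": 0},
    {"tx": -0.002, "ty": 0.005, "tz": 0.337, "rx": 0, "ry": 0, "rz": 0}
  ]
}}

```text
t: 9.28
eef_pos: [0.6033, -0.0142, 0.1058]
eef_rot: [0.362, 3.117, -0.001]
force: [0.7, -0.0, 0.7]
width: 0.094
grasp_force: 0.0
```

Call:
{"method": "apply_moves", "body": {
  "motion": [
    {"tx": 0, "ty": 0, "tz": 0, "rx": 0, "ry": 0, "rz": 0},
    {"tx": 0, "ty": 0, "tz": 0, "rx": 0, "ry": 0, "rz": 0},
    {"tx": 0, "ty": 0, "tz": 0, "rx": 0, "ry": 0, "rz": 0},
    {"tx": 0, "ty": 0, "tz": 0, "rx": 0, "ry": 0, "rz": 0},
    {"tx": 0, "ty": 0, "tz": 0, "rx": 0, "ry": 0, "rz": 0},
    {"tx": 0, "ty": 0, "tz": 0, "rx": 0, "ry": 0, "rz": 0}
  ],
  "fingers": -1
}}

```text
t: 10.02
eef_pos: [0.6023, -0.0137, 0.1041]
eef_rot: [0.362, 3.12, -0.0]
force: [-0.2, 0.2, 1.0]
width: 0.0623
grasp_force: 30.0
```

```bash
python3 -c "
from h import *
go(.6017,-.0149,.25)"
```

```text
t 10.03 pos [ 0.6023 -0.0137  0.1041] F [-0.2  0.2  1. ] w 0.0623 g 30.0 | shift [ 0.0007 -0.0042 -0.4863]
```

Call:
{"method": "apply_moves", "body": {
  "motion": [
    {"tx": 0, "ty": 0, "tz": -0.08, "rx": 0, "ry": 0, "rz": 0},
    {"tx": 0, "ty": 0, "tz": -0.25, "rx": 0, "ry": 0, "rz": 0},
    {"tx": 0, "ty": 0, "tz": -0.4, "rx": 0, "ry": 0, "rz": 0},
    {"tx": 0, "ty": 0, "tz": -0.45, "rx": 0, "ry": 0, "rz": 0},
    {"tx": 0, "ty": 0, "tz": -0.45, "rx": 0, "ry": 0, "rz": 0}
  ]
}}

```text
t: 10.65
eef_pos: [0.6021, -0.0137, 0.2387]
eef_rot: [0.362, 3.12, -0.0]
force: [-0.2, -0.0, 0.1]
width: 0.0626
grasp_force: 30.0
```

```bash
python3 -c "
from h import *
go(.5474,.198,.239,166.7)"
```

```text
t 10.65 pos [ 0.6021 -0.0137  0.2387] F [-0.2 -0.   0.1] w 0.0626 g 30.0 | shift [ 0.3392  0.6451 -0.0012] turn [0.     0.0006 0.0014]
```

Call:
{"method": "apply_moves", "body": {
  "motion": [
    {"tx": 0.1, "ty": 0.19, "tz": 0, "rx": 0, "ry": 0, "rz": 0},
    {"tx": 0.2, "ty": 0.38, "tz": 0, "rx": 0, "ry": 0, "rz": 0},
    {"tx": 0.29, "ty": 0.55, "tz": 0, "rx": 0, "ry": 0, "rz": 0},
    {"tx": 0.339, "ty": 0.645, "tz": 0, "rx": 0, "ry": 0, "rz": 0},
    {"tx": 0.339, "ty": 0.645, "tz": 0, "rx": 0, "ry": 0, "rz": 0},
    {"tx": 0.339, "ty": 0.645, "tz": 0, "rx": 0, "ry": 0, "rz": 0},
    {"tx": 0.339, "ty": 0.645, "tz": 0, "rx": 0, "ry": 0, "rz": 0}
  ]
}}

```text
t: 11.52
eef_pos: [0.5475, 0.1967, 0.238]
eef_rot: [-0.365, -3.119, 0.001]
force: [0.5, 0.4, -0.3]
width: 0.0621
grasp_force: 30.0
```

Run:
```python
from h import *
n="side"; im=eyes.snapshot(n); print("a",rim(n,im,.5474,.198),"b held",rim(n,im,.5474,.198,.24))
go(.5474,.198,.239,166.7)
cv2.imwrite("pics/b1.png",cv2.resize(im[60:260,190:390],(600,600))[:,:,::-1])
```

```text
a (array([0.5474, 0.1996]), np.float64(-33.3)) b held (array([0.5468, 0.1966]), np.float64(-23.7))
t 11.57 pos [0.5476 0.1968 0.2383] F [-0.7  0.1 -0.4] w 0.0623 g 30.0 | shift [ 0.0016  0.0038 -0.0023] turn [-0.0005 -0.0009 -0.0009]
```

View pics/b1.png

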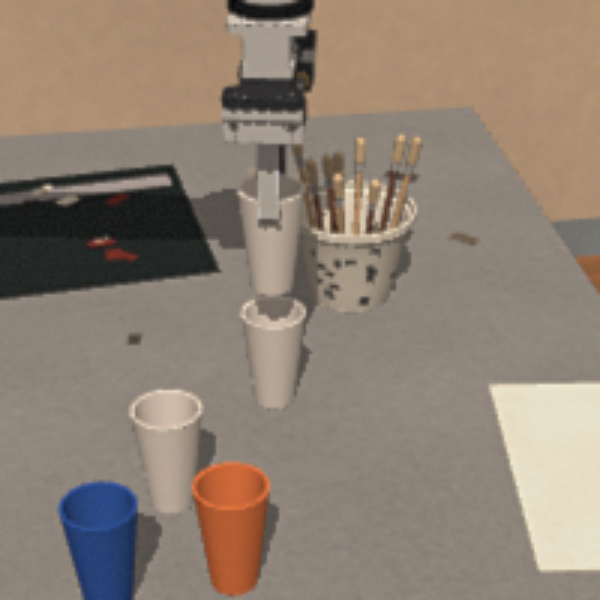

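b hangs upright centred over a, about 30 mm above its rim. I'll lower it to about 12 mm above the resting height, then go gently.

Call:
{"method": "apply_moves", "body": {
  "motion": [
    {"tx": 0.002, "ty": 0.004, "tz": 0.06, "rx": 0, "ry": 0, "rz": 0},
    {"tx": 0.002, "ty": 0.004, "tz": 0.12, "rx": 0, "ry": 0, "rz": 0},
    {"tx": 0.002, "ty": 0.004, "tz": 0.18, "rx": 0, "ry": 0, "rz": 0},
    {"tx": 0.002, "ty": 0.004, "tz": 0.24, "rx": 0, "ry": 0, "rz": 0},
    {"tx": 0.002, "ty": 0.004, "tz": 0.28, "rx": 0, "ry": 0, "rz": 0},
    {"tx": 0.002, "ty": 0.004, "tz": 0.31, "rx": 0, "ry": 0, "rz": 0},
    {"tx": 0.002, "ty": 0.004, "tz": 0.31, "rx": 0, "ry": 0, "rz": 0},
    {"tx": 0.002, "ty": 0.004, "tz": 0.31, "rx": 0, "ry": 0, "rz": 0}
  ]
}}

```text
t: 12.58
eef_pos: [0.5475, 0.1993, 0.1465]
eef_rot: [0.362, 3.12, 0.0]
force: [0.6, -0.7, -0.7]
width: 0.0628
grasp_force: 30.0
```

Call:
{"method": "apply_moves", "body": {
  "motion": [
    {"tx": 0, "ty": 0, "tz": 0.015, "rx": 0, "ry": 0, "rz": 0},
    {"tx": 0, "ty": 0, "tz": 0.03, "rx": 0, "ry": 0, "rz": 0},
    {"tx": 0, "ty": 0, "tz": 0.03, "rx": 0, "ry": 0, "rz": 0},
    {"tx": 0, "ty": 0, "tz": 0.03, "rx": 0, "ry": 0, "rz": 0}
  ]
}}

```text
t: 13.08
eef_pos: [0.547, 0.1992, 0.1368]
eef_rot: [-0.362, -3.121, 0.0]
force: [0.4, 0.2, -0.2]
width: 0.0624
grasp_force: 30.0
```

Call:
{"method": "apply_moves", "body": {
  "motion": [
    {"tx": 0, "ty": 0, "tz": 0.01, "rx": 0, "ry": 0, "rz": 0},
    {"tx": 0, "ty": 0, "tz": 0.015, "rx": 0, "ry": 0, "rz": 0},
    {"tx": 0, "ty": 0, "tz": 0.015, "rx": 0, "ry": 0, "rz": 0},
    {"tx": 0, "ty": 0, "tz": 0.015, "rx": 0, "ry": 0, "rz": 0}
  ]
}}

```text
t: 13.58
eef_pos: [0.5472, 0.1993, 0.1326]
eef_rot: [0.362, 3.12, 0.0]
force: [-0.6, -0.3, 1.2]
width: 0.0622
grasp_force: 30.0
```

Call:
{"method": "apply_moves", "body": {
  "motion": [
    {"tx": 0, "ty": 0, "tz": 0.005, "rx": 0, "ry": 0, "rz": 0},
    {"tx": 0, "ty": 0, "tz": 0.005, "rx": 0, "ry": 0, "rz": 0},
    {"tx": 0, "ty": 0, "tz": 0.005, "rx": 0, "ry": 0, "rz": 0}
  ]
}}

```text
t: 13.95
eef_pos: [0.5474, 0.1993, 0.1312]
eef_rot: [0.362, 3.12, 0.0]
force: [0.8, -0.4, 3.6]
width: 0.0621
grasp_force: 30.0
```

Call:
{"method": "apply_moves", "body": {
  "motion": [
    {"tx": 0, "ty": 0, "tz": 0.003, "rx": 0, "ry": 0, "rz": 0},
    {"tx": 0, "ty": 0, "tz": 0.006, "rx": 0, "ry": 0, "rz": 0},
    {"tx": 0, "ty": 0, "tz": 0.006, "rx": 0, "ry": 0, "rz": 0},
    {"tx": 0, "ty": 0, "tz": 0.006, "rx": 0, "ry": 0, "rz": 0}
  ]
}}

```text
t: 14.45
eef_pos: [0.5475, 0.1993, 0.1295]
eef_rot: [0.362, 3.12, 0.0]
force: [0.2, -0.7, 6.2]
width: 0.0624
grasp_force: 30.0
```

Call:
{"method": "apply_moves", "body": {
  "motion": [
    {"tx": 0, "ty": 0, "tz": 0.003, "rx": 0, "ry": 0, "rz": 0},
    {"tx": 0, "ty": 0, "tz": 0.003, "rx": 0, "ry": 0, "rz": 0},
    {"tx": 0, "ty": 0, "tz": 0.003, "rx": 0, "ry": 0, "rz": 0}
  ]
}}

```text
t: 14.82
eef_pos: [0.5476, 0.1993, 0.1289]
eef_rot: [0.362, 3.119, 0.0]
force: [0.1, -0.5, 4.7]
width: 0.062
grasp_force: 30.0
```

Call:
{"method": "apply_moves", "body": {
  "motion": [
    {"tx": 0, "ty": 0, "tz": 0.003, "rx": 0, "ry": 0, "rz": 0},
    {"tx": 0, "ty": 0, "tz": 0.003, "rx": 0, "ry": 0, "rz": 0},
    {"tx": 0, "ty": 0, "tz": 0.003, "rx": 0, "ry": 0, "rz": 0}
  ]
}}

```text
t: 15.2
eef_pos: [0.5478, 0.1992, 0.1282]
eef_rot: [0.362, 3.119, 0.0]
force: [-0.2, -2.1, 7.9]
width: 0.0621
grasp_force: 30.0
```

Call:
{"method": "apply_moves", "body": {
  "motion": [
    {"tx": 0, "ty": 0, "tz": 0, "rx": 0, "ry": 0, "rz": 0}
  ]
}}

```text
t: 15.32
eef_pos: [0.5478, 0.1993, 0.1282]
eef_rot: [0.362, 3.119, 0.0]
force: [0.5, -1.7, 7.7]
width: 0.0626
grasp_force: 30.0
```

Call:
{"method": "apply_moves", "body": {
  "motion": [
    {"tx": 0, "ty": 0, "tz": 0, "rx": 0, "ry": 0, "rz": 0}
  ]
}}

```text
t: 15.45
eef_pos: [0.5478, 0.1992, 0.1282]
eef_rot: [0.362, 3.119, 0.0]
force: [0.6, -0.4, 7.1]
width: 0.0621
grasp_force: 30.0
```

About 7.5 N at a step of roughly 24 mm, so I'll release and retreat.

Call:
{"method": "apply_moves", "body": {
  "motion": [
    {"tx": 0, "ty": 0, "tz": 0, "rx": 0, "ry": 0, "rz": 0},
    {"tx": 0, "ty": 0, "tz": 0, "rx": 0, "ry": 0, "rz": 0},
    {"tx": 0, "ty": 0, "tz": 0, "rx": 0, "ry": 0, "rz": 0},
    {"tx": 0, "ty": 0, "tz": 0, "rx": 0, "ry": 0, "rz": 0},
    {"tx": 0, "ty": 0, "tz": 0, "rx": 0, "ry": 0, "rz": 0}
  ],
  "fingers": 1
}}

```text
t: 16.08
eef_pos: [0.547, 0.1993, 0.1271]
eef_rot: [-0.362, -3.12, 0.0]
force: [0.4, -0.4, -0.6]
width: 0.0936
grasp_force: 0.0
```

Call:
{"method": "apply_moves", "body": {
  "motion": [
    {"tx": 0, "ty": 0, "tz": -0.1, "rx": 0, "ry": 0, "rz": 0},
    {"tx": 0, "ty": 0, "tz": -0.25, "rx": 0, "ry": 0, "rz": 0},
    {"tx": 0, "ty": 0, "tz": -0.3, "rx": 0, "ry": 0, "rz": 0},
    {"tx": 0, "ty": 0, "tz": -0.3, "rx": 0, "ry": 0, "rz": 0}
  ]
}}

```text
t: 16.58
eef_pos: [0.5475, 0.1993, 0.2178]
eef_rot: [0.362, 3.119, 0.001]
force: [-0.0, -0.2, -0.7]
width: 0.0939
grasp_force: 0.0
```

```bash
python3 -c "
from h import *
go(.4293,.0424,.218,166.7)"
```

```text
t 16.57 pos [0.5475 0.1993 0.2178] F [-0.  -0.2 -0.7] w 0.0939 g 0.0 | shift [ 0.2637 -0.5994 -0.0015] turn [0.0008 0.0021 0.0015]
```

Call:
{"method": "apply_moves", "body": {
  "motion": [
    {"tx": 0.264, "ty": -0.599, "tz": 0, "rx": 0, "ry": 0, "rz": 0},
    {"tx": 0.264, "ty": -0.599, "tz": 0, "rx": 0, "ry": 0, "rz": 0},
    {"tx": 0.264, "ty": -0.599, "tz": 0, "rx": 0, "ry": 0, "rz": 0},
    {"tx": 0.264, "ty": -0.599, "tz": 0, "rx": 0, "ry": 0, "rz": 0},
    {"tx": 0.264, "ty": -0.599, "tz": 0, "rx": 0, "ry": 0, "rz": 0},
    {"tx": 0.264, "ty": -0.599, "tz": 0, "rx": 0, "ry": 0, "rz": 0}
  ]
}}

```text
t: 17.32
eef_pos: [0.4293, 0.0432, 0.2168]
eef_rot: [-0.36, -3.12, -0.001]
force: [0.4, -0.2, 0.4]
width: 0.0942
grasp_force: 0.0
```

Run:
```python
from h import *
for n in("top","side"):
    im=eyes.snapshot(n)
    for z in(.122,.126,.130,.134): print(n,z,rim(n,im,.5475,.199,z))
    print("c",rim(n,im,.4293,.0424))
go(.4293,.0424,.1035,166.7)
```

```text
top 0.122 (array([0.5473, 0.1978]), np.float64(-47.4))
top 0.126 (array([0.5467, 0.1972]), np.float64(-47.3))
top 0.13 (array([0.5461, 0.1965]), np.float64(-47.2))
top 0.134 (array([0.5455, 0.196 ]), np.float64(-47.1))Traceback (most recent call last):
  File "<stdin>", line 5, in <module>
  File "h.py", line 27, in rim
    c=min(((f((x+i*.002,y+j*.002)),x+i*.002,y+j*.002) for i in range(-6,7) for j in range(-6,7)))[1:]
      ~~~^^^^^^^^^^^^^^^^^^^^^^^^^^^^^^^^^^^^^^^^^^^^^^^^^^^^^^^^^^^^^^^^^^^^^^^^^^^^^^^^^^^^^^^^
  File "h.py", line 27, in <genexpr>
    c=min(((f((x+i*.002,y+j*.002)),x+i*.002,y+j*.002) for i in range(-6,7) for j in range(-6,7)))[1:]
            ~^^^^^^^^^^^^^^^^^^^^^
  File "h.py", line 26, in <lambda>
    f=lambda p: s(p,.038)+s(p,.0265)-2*s(p,.0305)
                          ~^^^^^^^^^
  File "h.py", line 25, in <lambda>
    s=lambda p,r: cv2.remap(g,*[c.reshape(-1,1) for c in proj(n,circ(*p,z,r)).astype(np.float32).T],cv2.INTER_CUBIC).mean()
                                                         ~~~~^^^^^^^^^^^^^^^^
  File "h.py", line 5, in proj
    c=eyes.calibration(n); p=np.atleast_2d(X)@c["R"].T+c["t"]
ValueError: time passes only in moves, steps and waits
```

```bash
sed -i 's/eyes.calibration(n)/cal(n)/; 3a import functools\ncal=functools.cache(lambda n: eyes.calibration(n))' h.py
python3 - <<'E'
from h import *
n="side"; im=eyes.snapshot(n)
for z in(.125,.129,.133): print(n,z,rim(n,im,.5475,.199,z))
go(.4293,.0424,.1035,166.7)
E
```

```text
side 0.125 (array([0.5486, 0.2061]), np.float64(-43.3))
side 0.129 (array([0.5476, 0.1992]), np.float64(-42.7))
side 0.133 (array([0.5467, 0.1919]), np.float64(-41.8))
t 17.43 pos [0.4293 0.0433 0.217 ] F [0.4 0.3 0.5] w 0.0936 g 0.0 | shift [-0.0009 -0.0029  0.3783] turn [ 0.0001 -0.0009  0.0035]
```

Both cameras agree on the nested rim at z≈0.1295, i.e. a step of about 24.5 mm, centred at (0.547, 0.198). Next is c.

Call:
{"method": "apply_moves", "body": {
  "motion": [
    {"tx": -0.001, "ty": -0.003, "tz": 0.15, "rx": 0, "ry": 0, "rz": 0},
    {"tx": -0.001, "ty": -0.003, "tz": 0.28, "rx": 0, "ry": 0, "rz": 0},
    {"tx": -0.001, "ty": -0.003, "tz": 0.378, "rx": 0, "ry": 0, "rz": 0},
    {"tx": -0.001, "ty": -0.003, "tz": 0.378, "rx": 0, "ry": 0, "rz": 0},
    {"tx": -0.001, "ty": -0.003, "tz": 0.378, "rx": 0, "ry": 0, "rz": 0},
    {"tx": -0.001, "ty": -0.003, "tz": 0.378, "rx": 0, "ry": 0, "rz": 0}
  ]
}}

```text
t: 18.18
eef_pos: [0.4302, 0.0415, 0.1055]
eef_rot: [0.361, 3.118, -0.0]
force: [-0.2, 1.1, -0.5]
width: 0.0945
grasp_force: 0.0
```

Call:
{"method": "apply_moves", "body": {
  "motion": [
    {"tx": 0, "ty": 0, "tz": 0, "rx": 0, "ry": 0, "rz": 0},
    {"tx": 0, "ty": 0, "tz": 0, "rx": 0, "ry": 0, "rz": 0},
    {"tx": 0, "ty": 0, "tz": 0, "rx": 0, "ry": 0, "rz": 0},
    {"tx": 0, "ty": 0, "tz": 0, "rx": 0, "ry": 0, "rz": 0},
    {"tx": 0, "ty": 0, "tz": 0, "rx": 0, "ry": 0, "rz": 0},
    {"tx": 0, "ty": 0, "tz": 0, "rx": 0, "ry": 0, "rz": 0}
  ],
  "fingers": -1
}}

```text
t: 18.92
eef_pos: [0.429, 0.0415, 0.104]
eef_rot: [0.362, 3.12, 0.0]
force: [0.0, 2.0, 0.4]
width: 0.0624
grasp_force: 30.0
```

Call:
{"method": "apply_moves", "body": {
  "motion": [
    {"tx": 0, "ty": 0, "tz": -0.08, "rx": 0, "ry": 0, "rz": 0},
    {"tx": 0, "ty": 0, "tz": -0.25, "rx": 0, "ry": 0, "rz": 0},
    {"tx": 0, "ty": 0, "tz": -0.4, "rx": 0, "ry": 0, "rz": 0},
    {"tx": 0, "ty": 0, "tz": -0.53, "rx": 0, "ry": 0, "rz": 0},
    {"tx": 0, "ty": 0, "tz": -0.53, "rx": 0, "ry": 0, "rz": 0}
  ]
}}

```text
t: 19.55
eef_pos: [0.4305, 0.0412, 0.2659]
eef_rot: [0.361, 3.114, -0.001]
force: [-0.6, 1.5, -1.3]
width: 0.0621
grasp_force: 30.0
```

```bash
python3 -c "
from h import *
go(.5472,.1982,.262,166.7)"
```

```text
t 19.55 pos [0.4305 0.0412 0.2659] F [-0.6  1.5 -1.3] w 0.0621 g 30.0 | shift [-0.2588  0.5983  0.0148] turn [0.0003 0.0082 0.0015]
```

Call:
{"method": "apply_moves", "body": {
  "motion": [
    {"tx": -0.07, "ty": 0.17, "tz": 0, "rx": 0, "ry": 0, "rz": 0},
    {"tx": -0.15, "ty": 0.35, "tz": 0, "rx": 0, "ry": 0, "rz": 0},
    {"tx": -0.22, "ty": 0.51, "tz": 0, "rx": 0, "ry": 0, "rz": 0},
    {"tx": -0.259, "ty": 0.6, "tz": 0, "rx": 0, "ry": 0, "rz": 0},
    {"tx": -0.259, "ty": 0.6, "tz": 0, "rx": 0, "ry": 0, "rz": 0},
    {"tx": -0.259, "ty": 0.6, "tz": 0, "rx": 0, "ry": 0, "rz": 0},
    {"tx": -0.259, "ty": 0.6, "tz": 0, "rx": 0, "ry": 0, "rz": 0}
  ]
}}

```text
t: 20.42
eef_pos: [0.5451, 0.198, 0.2624]
eef_rot: [-0.364, -3.12, 0.001]
force: [0.1, -0.4, -0.9]
width: 0.0627
grasp_force: 30.0
```

Run:
```python
from h import *
n="side"; im=eyes.snapshot(n); print("b",rim(n,im,.5474,.198,.129),"c held",rim(n,im,.5474,.198,.263))
go(.5472,.199,.17,166.7)
```

```text
b (array([0.5471, 0.1993]), np.float64(-34.0)) c held (array([0.5455, 0.1997]), np.float64(-20.1))
t 20.48 pos [0.5453 0.1981 0.2627] F [-0.5 -0.4 -0.1] w 0.0621 g 30.0 | shift [-0.0055  0.0044  0.309 ] turn [-0.0003 -0.0003 -0.    ]
```

Call:
{"method": "apply_moves", "body": {
  "motion": [
    {"tx": -0.006, "ty": 0.003, "tz": 0.06, "rx": 0, "ry": 0, "rz": 0},
    {"tx": -0.006, "ty": 0.003, "tz": 0.12, "rx": 0, "ry": 0, "rz": 0},
    {"tx": -0.006, "ty": 0.003, "tz": 0.18, "rx": 0, "ry": 0, "rz": 0},
    {"tx": -0.006, "ty": 0.003, "tz": 0.24, "rx": 0, "ry": 0, "rz": 0},
    {"tx": -0.006, "ty": 0.003, "tz": 0.28, "rx": 0, "ry": 0, "rz": 0},
    {"tx": -0.006, "ty": 0.003, "tz": 0.31, "rx": 0, "ry": 0, "rz": 0},
    {"tx": -0.006, "ty": 0.003, "tz": 0.325, "rx": 0, "ry": 0, "rz": 0},
    {"tx": -0.006, "ty": 0.003, "tz": 0.325, "rx": 0, "ry": 0, "rz": 0},
    {"tx": -0.006, "ty": 0.003, "tz": 0.325, "rx": 0, "ry": 0, "rz": 0}
  ]
}}

```text
t: 21.6
eef_pos: [0.5479, 0.1994, 0.1658]
eef_rot: [0.362, 3.12, 0.0]
force: [-0.1, -0.6, 0.3]
width: 0.0622
grasp_force: 30.0
```

Call:
{"method": "apply_moves", "body": {
  "motion": [
    {"tx": 0, "ty": 0, "tz": 0.01, "rx": 0, "ry": 0, "rz": 0},
    {"tx": 0, "ty": 0, "tz": 0.02, "rx": 0, "ry": 0, "rz": 0},
    {"tx": 0, "ty": 0, "tz": 0.02, "rx": 0, "ry": 0, "rz": 0},
    {"tx": 0, "ty": 0, "tz": 0.02, "rx": 0, "ry": 0, "rz": 0}
  ]
}}

```text
t: 22.1
eef_pos: [0.5478, 0.1992, 0.1596]
eef_rot: [0.362, 3.12, -0.001]
force: [-1.0, -1.7, 2.5]
width: 0.0623
grasp_force: 30.0
```

Call:
{"method": "apply_moves", "body": {
  "motion": [
    {"tx": 0, "ty": 0, "tz": 0.003, "rx": 0, "ry": 0, "rz": 0},
    {"tx": 0, "ty": 0, "tz": 0.006, "rx": 0, "ry": 0, "rz": 0},
    {"tx": 0, "ty": 0, "tz": 0.006, "rx": 0, "ry": 0, "rz": 0}
  ]
}}

```text
t: 22.48
eef_pos: [0.548, 0.1993, 0.158]
eef_rot: [0.362, 3.12, -0.0]
force: [-0.8, -2.6, 5.2]
width: 0.0624
grasp_force: 30.0
```

Call:
{"method": "apply_moves", "body": {
  "motion": [
    {"tx": 0, "ty": 0, "tz": 0.003, "rx": 0, "ry": 0, "rz": 0},
    {"tx": 0, "ty": 0, "tz": 0.006, "rx": 0, "ry": 0, "rz": 0},
    {"tx": 0, "ty": 0, "tz": 0.006, "rx": 0, "ry": 0, "rz": 0}
  ]
}}

```text
t: 22.85
eef_pos: [0.5481, 0.1993, 0.1564]
eef_rot: [0.362, 3.12, -0.001]
force: [-1.5, -2.5, 6.6]
width: 0.062
grasp_force: 30.0
```

There's a lateral force of about 3 N, so I'll shift to relieve it before pressing further.

Call:
{"method": "apply_moves", "body": {
  "motion": [
    {"tx": 0.0015, "ty": -0.005, "tz": 0, "rx": 0, "ry": 0, "rz": 0},
    {"tx": 0.0015, "ty": -0.005, "tz": 0, "rx": 0, "ry": 0, "rz": 0}
  ]
}}

```text
t: 23.1
eef_pos: [0.5471, 0.1982, 0.156]
eef_rot: [0.362, 3.12, 0.001]
force: [-1.3, -1.4, 5.1]
width: 0.0623
grasp_force: 30.0
```

Run:
```python
from h import *
im=eyes.snapshot("side"); go(.5474,.199,.152,166.7)
m=cv2.resize(im[100:220,230:330],(500,600),interpolation=cv2.INTER_CUBIC)[:,:,::-1]
cv2.imwrite("pics/n.png",m)
```

```text
t 23.15 pos [0.5471 0.1981 0.156 ] F [-0.9 -0.9  4.7] w 0.0621 g 30.0 | shift [-0.0003  0.003   0.0132] turn [0.0004 0.0005 0.0014]
```

View pics/n.png

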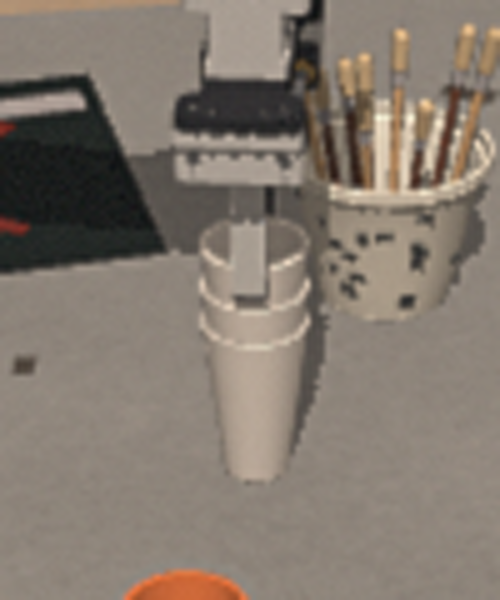

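The view shows all three nested upright. The upper gap looks larger (about 45 px of crop against about 35 px below), so c isn't snug yet. I'll keep pressing in small steps.

Call:
{"method": "apply_moves", "body": {
  "motion": [
    {"tx": 0.0005, "ty": -0.002, "tz": 0.003, "rx": 0, "ry": 0, "rz": 0},
    {"tx": 0.0005, "ty": -0.002, "tz": 0.005, "rx": 0, "ry": 0, "rz": 0},
    {"tx": 0.0005, "ty": -0.002, "tz": 0.005, "rx": 0, "ry": 0, "rz": 0}
  ]
}}

```text
t: 23.52
eef_pos: [0.5469, 0.1977, 0.1545]
eef_rot: [0.362, 3.12, 0.001]
force: [-0.4, -1.2, 3.7]
width: 0.0622
grasp_force: 30.0
```

Call:
{"method": "apply_moves", "body": {
  "motion": [
    {"tx": 0, "ty": 0, "tz": 0.002, "rx": 0, "ry": 0, "rz": 0},
    {"tx": 0, "ty": 0, "tz": 0.003, "rx": 0, "ry": 0, "rz": 0},
    {"tx": 0, "ty": 0, "tz": 0.003, "rx": 0, "ry": 0, "rz": 0}
  ]
}}

```text
t: 23.9
eef_pos: [0.547, 0.1977, 0.1538]
eef_rot: [0.362, 3.12, 0.001]
force: [-0.9, -0.2, 6.0]
width: 0.0619
grasp_force: 30.0
```

Call:
{"method": "apply_moves", "body": {
  "motion": [
    {"tx": 0, "ty": 0, "tz": 0.002, "rx": 0, "ry": 0, "rz": 0},
    {"tx": 0, "ty": 0, "tz": 0.004, "rx": 0, "ry": 0, "rz": 0},
    {"tx": 0, "ty": 0, "tz": 0.004, "rx": 0, "ry": 0, "rz": 0}
  ]
}}

```text
t: 24.28
eef_pos: [0.5472, 0.1977, 0.1528]
eef_rot: [0.362, 3.119, 0.001]
force: [-0.6, -0.9, 6.0]
width: 0.0626
grasp_force: 30.0
```

Call:
{"method": "apply_moves", "body": {
  "motion": [
    {"tx": 0, "ty": 0, "tz": 0, "rx": 0, "ry": 0, "rz": 0},
    {"tx": 0, "ty": 0, "tz": 0, "rx": 0, "ry": 0, "rz": 0}
  ]
}}

```text
t: 24.52
eef_pos: [0.5471, 0.1977, 0.1528]
eef_rot: [0.362, 3.119, 0.001]
force: [-0.4, -0.7, 7.1]
width: 0.0619
grasp_force: 30.0
```

Call:
{"method": "apply_moves", "body": {
  "motion": [
    {"tx": 0, "ty": 0, "tz": 0, "rx": 0, "ry": 0, "rz": 0},
    {"tx": 0, "ty": 0, "tz": 0, "rx": 0, "ry": 0, "rz": 0},
    {"tx": 0, "ty": 0, "tz": 0, "rx": 0, "ry": 0, "rz": 0},
    {"tx": 0, "ty": 0, "tz": 0, "rx": 0, "ry": 0, "rz": 0},
    {"tx": 0, "ty": 0, "tz": 0, "rx": 0, "ry": 0, "rz": 0}
  ],
  "fingers": 1
}}

```text
t: 25.15
eef_pos: [0.5466, 0.1975, 0.152]
eef_rot: [-0.362, -3.12, -0.0]
force: [-0.7, 0.1, 0.4]
width: 0.0941
grasp_force: 0.0
```

Call:
{"method": "apply_moves", "body": {
  "motion": [
    {"tx": 0, "ty": 0, "tz": -0.1, "rx": 0, "ry": 0, "rz": 0},
    {"tx": 0, "ty": 0, "tz": -0.25, "rx": 0, "ry": 0, "rz": 0},
    {"tx": 0, "ty": 0, "tz": -0.4, "rx": 0, "ry": 0, "rz": 0},
    {"tx": 0.3, "ty": -0.4, "tz": -0.4, "rx": 0, "ry": 0, "rz": 0},
    {"tx": 0.5, "ty": -0.6, "tz": -0.4, "rx": 0, "ry": 0, "rz": 0},
    {"tx": 0.5, "ty": -0.6, "tz": -0.4, "rx": 0, "ry": 0, "rz": 0},
    {"tx": 0.5, "ty": -0.6, "tz": -0.4, "rx": 0, "ry": 0, "rz": 0}
  ]
}}

```text
t: 26.02
eef_pos: [0.3577, 0.0559, 0.272]
eef_rot: [0.362, 3.12, -0.0]
force: [0.1, -0.3, 1.1]
width: 0.0937
grasp_force: 0.0
```

Run:
```python
from h import *
n="side"; im=eyes.snapshot(n); t=eyes.snapshot("top")
for z in(.151,.154,.157): print(z,rim(n,im,.547,.198,z),rim("top",t,.547,.198,z))
g=cv2.resize(im[140:210,250:320],(560,560),interpolation=cv2.INTER_CUBIC)
cv2.imwrite("pics/fin.png",g[:,:,::-1])
# front-rim edge rows expected for steps 24/24, scan column through axis
x,y=.5473,.198
c=cal(n); cam=-c["R"].T@c["t"]; d=(cam[:2]-[x,y]); d/=np.linalg.norm(d)
zz=np.arange(.09,.165,.0015); P=np.c_[x+d[0]*.0315+0*zz,y+d[1]*.0315+0*zz,zz]
q=proj(n,P).astype(np.float32); v=cv2.remap(im.astype(np.float32).min(2),q[:,:1],q[:,1:],cv2.INTER_CUBIC).ravel()
print([(round(a*1000,1),int(b)) for a,b in zip(zz,v)])
go(.4,.1,.27)
```

```text
0.151 (array([0.548, 0.205]), np.float64(-37.9)) (array([0.5462, 0.1966]), np.float64(-46.0))
0.154 (array([0.5471, 0.1993]), np.float64(-37.2)) (array([0.5457, 0.1962]), np.float64(-46.1))
0.157 (array([0.5464, 0.1937]), np.float64(-36.3)) (array([0.5455, 0.1959]), np.float64(-46.1))
[(np.float64(90.0), 151), (np.float64(91.5), 151), (np.float64(93.0), 152), (np.float64(94.5), 151), (np.float64(96.0), 151), (np.float64(97.5), 150), (np.float64(99.0), 150), (np.float64(100.5), 148), (np.float64(102.0), 148), (np.float64(103.5), 161), (np.float64(105.0), 176), (np.float64(106.5), 178), (np.float64(108.0), 166), (np.float64(109.5), 154), (np.float64(111.0), 150), (np.float64(112.5), 150), (np.float64(114.0), 150), (np.float64(115.5), 151), (np.float64(117.0), 151), (np.float64(118.5), 149), (np.float64(120.0), 149), (np.float64(121.5), 149), (np.float64(123.0), 150), (np.float64(124.5), 147), (np.float64(126.0), 152), (np.float64(127.5), 171), (np.float64(129.0), 184), (np.float64(130.5), 178), (np.float64(132.0), 161), (np.float64(133.5), 152), (np.float64(135.0), 151), (np.float64(136.5), 151), (np.float64(138.0), 151), (np.float64(139.5), 151), (np.float64(141.0), 150), (np.float64(142.5), 150), (np.float64(144.0), 151), (np.float64(145.5), 151), (np.float64(147.0), 149), (np.float64(148.5), 147), (np.float64(150.0), 146), (np.float64(151.5), 147), (np.float64(153.0), 159), (np.float64(154.5), 173), (np.float64(156.0), 181), (np.float64(157.5), 177), (np.float64(159.0), 173), (np.float64(160.5), 171), (np.float64(162.0), 170), (np.float64(163.5), 171), (np.float64(165.0), 172)]
t 26.12 pos [0.3575 0.0554 0.2723] F [0.3 0.7 0.1] w 0.0942 g 0.0 | shift [-0.1031  0.1773  0.0078]
```

View pics/fin.png

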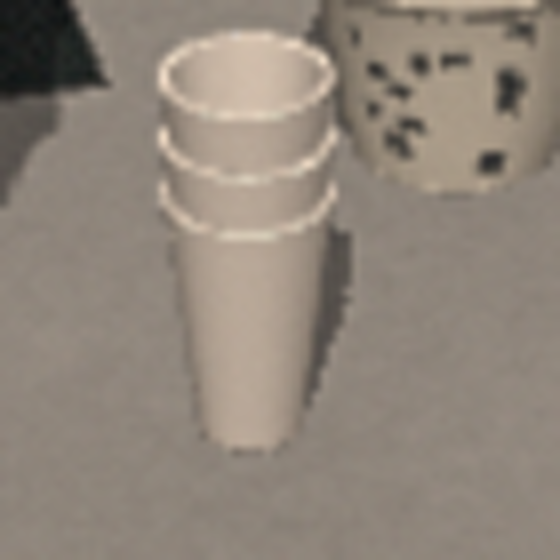

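The stack is upright. The edge profile gives steps of about 23.3 mm (lower) and 26 to 26.5 mm (upper). The upper one is close to the 27.2 limit, so I'll regrip c and press it a little more.

```bash
python3 -c "
from h import *
go(.547,.198,.272,166.7)"
```

```text
t 26.12 pos [0.3575 0.0554 0.2723] F [0.3 0.7 0.1] w 0.0942 g 0.0 | shift [-0.504   0.6088  0.0021] turn [-0.0002  0.0033 -0.0027]
```

Call:
{"method": "apply_moves", "body": {
  "motion": [
    {"tx": -0.504, "ty": 0.608, "tz": 0, "rx": 0, "ry": 0, "rz": 0},
    {"tx": -0.504, "ty": 0.608, "tz": 0, "rx": 0, "ry": 0, "rz": 0},
    {"tx": -0.504, "ty": 0.608, "tz": 0, "rx": 0, "ry": 0, "rz": 0},
    {"tx": -0.504, "ty": 0.608, "tz": 0, "rx": 0, "ry": 0, "rz": 0},
    {"tx": -0.504, "ty": 0.608, "tz": 0, "rx": 0, "ry": 0, "rz": 0},
    {"tx": -0.504, "ty": 0.608, "tz": 0, "rx": 0, "ry": 0, "rz": 0},
    {"tx": -0.504, "ty": 0.608, "tz": 0, "rx": 0, "ry": 0, "rz": 0}
  ]
}}

```text
t: 27.0
eef_pos: [0.5479, 0.1992, 0.2725]
eef_rot: [0.363, 3.12, 0.0]
force: [-0.4, 0.9, 0.7]
width: 0.0942
grasp_force: 0.0
```

```bash
python3 -c "
from h import *
go(.5471,.1977,.153,166.7)"
```

```text
t 27.00 pos [0.5479 0.1992 0.2725] F [-0.4  0.9  0.7] w 0.0942 g 0.0 | shift [ 0.0017 -0.0056  0.3984] turn [0.0003 0.0007 0.0007]
```

Call:
{"method": "apply_moves", "body": {
  "motion": [
    {"tx": 0.0015, "ty": -0.005, "tz": 0.15, "rx": 0, "ry": 0, "rz": 0},
    {"tx": 0.0015, "ty": -0.005, "tz": 0.28, "rx": 0, "ry": 0, "rz": 0},
    {"tx": 0.0015, "ty": -0.005, "tz": 0.37, "rx": 0, "ry": 0, "rz": 0},
    {"tx": 0.0015, "ty": -0.005, "tz": 0.395, "rx": 0, "ry": 0, "rz": 0},
    {"tx": 0.0015, "ty": -0.005, "tz": 0.395, "rx": 0, "ry": 0, "rz": 0},
    {"tx": 0.0015, "ty": -0.005, "tz": 0.395, "rx": 0, "ry": 0, "rz": 0}
  ]
}}

```text
t: 27.75
eef_pos: [0.5486, 0.1983, 0.1556]
eef_rot: [0.362, 3.118, 0.001]
force: [0.5, -0.0, -0.0]
width: 0.0939
grasp_force: 0.0
```

Call:
{"method": "apply_moves", "body": {
  "motion": [
    {"tx": 0, "ty": 0, "tz": 0, "rx": 0, "ry": 0, "rz": 0},
    {"tx": 0, "ty": 0, "tz": 0, "rx": 0, "ry": 0, "rz": 0},
    {"tx": 0, "ty": 0, "tz": 0, "rx": 0, "ry": 0, "rz": 0},
    {"tx": 0, "ty": 0, "tz": 0, "rx": 0, "ry": 0, "rz": 0},
    {"tx": 0, "ty": 0, "tz": 0, "rx": 0, "ry": 0, "rz": 0},
    {"tx": 0, "ty": 0, "tz": 0, "rx": 0, "ry": 0, "rz": 0}
  ],
  "fingers": -1
}}

```text
t: 28.5
eef_pos: [0.5477, 0.1983, 0.1538]
eef_rot: [0.362, 3.12, 0.0]
force: [0.1, 1.1, 0.3]
width: 0.0622
grasp_force: 30.0
```

Call:
{"method": "apply_moves", "body": {
  "motion": [
    {"tx": 0, "ty": 0, "tz": 0.002, "rx": 0, "ry": 0, "rz": 0},
    {"tx": 0, "ty": 0, "tz": 0.003, "rx": 0, "ry": 0, "rz": 0},
    {"tx": 0, "ty": 0, "tz": 0.003, "rx": 0, "ry": 0, "rz": 0}
  ]
}}

```text
t: 28.88
eef_pos: [0.5481, 0.1982, 0.1537]
eef_rot: [0.362, 3.119, 0.0]
force: [-0.5, -0.0, 5.8]
width: 0.0624
grasp_force: 30.0
```

Call:
{"method": "apply_moves", "body": {
  "motion": [
    {"tx": 0, "ty": 0, "tz": 0.002, "rx": 0, "ry": 0, "rz": 0},
    {"tx": 0, "ty": 0, "tz": 0.002, "rx": 0, "ry": 0, "rz": 0},
    {"tx": 0, "ty": 0, "tz": 0.002, "rx": 0, "ry": 0, "rz": 0}
  ]
}}

```text
t: 29.25
eef_pos: [0.5483, 0.1982, 0.1534]
eef_rot: [0.362, 3.119, 0.0]
force: [-0.6, -0.9, 6.3]
width: 0.0621
grasp_force: 30.0
```

Call:
{"method": "apply_moves", "body": {
  "motion": [
    {"tx": 0, "ty": 0, "tz": 0.002, "rx": 0, "ry": 0, "rz": 0},
    {"tx": 0, "ty": 0, "tz": 0.002, "rx": 0, "ry": 0, "rz": 0},
    {"tx": 0, "ty": 0, "tz": 0.002, "rx": 0, "ry": 0, "rz": 0}
  ]
}}

```text
t: 29.62
eef_pos: [0.5484, 0.1982, 0.153]
eef_rot: [0.362, 3.119, 0.0]
force: [-1.1, -0.3, 7.7]
width: 0.0623
grasp_force: 30.0
```

Call:
{"method": "apply_moves", "body": {
  "motion": [
    {"tx": 0, "ty": 0, "tz": 0.003, "rx": 0, "ry": 0, "rz": 0},
    {"tx": 0, "ty": 0, "tz": 0.003, "rx": 0, "ry": 0, "rz": 0},
    {"tx": 0, "ty": 0, "tz": 0.003, "rx": 0, "ry": 0, "rz": 0}
  ]
}}

```text
t: 30.0
eef_pos: [0.5485, 0.1982, 0.1523]
eef_rot: [0.362, 3.118, 0.0]
force: [-1.4, -0.8, 8.2]
width: 0.062
grasp_force: 30.0
```

Call:
{"method": "apply_moves", "body": {
  "motion": [
    {"tx": 0, "ty": 0, "tz": 0.002, "rx": 0, "ry": 0, "rz": 0},
    {"tx": 0, "ty": 0, "tz": 0.002, "rx": 0, "ry": 0, "rz": 0},
    {"tx": 0, "ty": 0, "tz": 0.002, "rx": 0, "ry": 0, "rz": 0}
  ]
}}

```text
t: 30.38
eef_pos: [0.5486, 0.1982, 0.1518]
eef_rot: [0.362, 3.118, 0.0]
force: [-0.6, -0.3, 8.9]
width: 0.0624
grasp_force: 30.0
```

Call:
{"method": "apply_moves", "body": {
  "motion": [
    {"tx": 0, "ty": 0, "tz": 0, "rx": 0, "ry": 0, "rz": 0},
    {"tx": 0, "ty": 0, "tz": 0, "rx": 0, "ry": 0, "rz": 0},
    {"tx": 0, "ty": 0, "tz": 0, "rx": 0, "ry": 0, "rz": 0},
    {"tx": 0, "ty": 0, "tz": 0, "rx": 0, "ry": 0, "rz": 0},
    {"tx": 0, "ty": 0, "tz": 0, "rx": 0, "ry": 0, "rz": 0}
  ],
  "fingers": 1
}}

```text
t: 31.0
eef_pos: [0.5475, 0.1982, 0.1499]
eef_rot: [-0.362, -3.12, 0.0]
force: [0.1, 0.6, 0.1]
width: 0.0937
grasp_force: 0.0
```

Call:
{"method": "apply_moves", "body": {
  "motion": [
    {"tx": 0, "ty": 0, "tz": -0.1, "rx": 0, "ry": 0, "rz": 0},
    {"tx": 0, "ty": 0, "tz": -0.25, "rx": 0, "ry": 0, "rz": 0},
    {"tx": 0, "ty": 0, "tz": -0.4, "rx": 0, "ry": 0, "rz": 0},
    {"tx": 0.3, "ty": -0.4, "tz": -0.4, "rx": 0, "ry": 0, "rz": 0},
    {"tx": 0.5, "ty": -0.6, "tz": -0.4, "rx": 0, "ry": 0, "rz": 0},
    {"tx": 0.5, "ty": -0.6, "tz": -0.4, "rx": 0, "ry": 0, "rz": 0},
    {"tx": 0.5, "ty": -0.6, "tz": -0.4, "rx": 0, "ry": 0, "rz": 0}
  ]
}}

```text
t: 31.88
eef_pos: [0.3587, 0.0566, 0.2699]
eef_rot: [0.362, 3.12, -0.0]
force: [0.6, -0.8, 1.1]
width: 0.0935
grasp_force: 0.0
```

Run:
```python
from h import *
n="side"; im=eyes.snapshot(n).astype(np.float32).min(2)
c=cal(n); cam=-c["R"].T@c["t"]; x,y=.5473,.198; a0=np.arctan2(cam[1]-y,cam[0]-x)
zz=np.arange(.095,.165,.0005); V=0
for da in np.radians(np.arange(-40,41,5)):
    P=np.c_[0*zz+x+np.cos(a0+da)*.032,0*zz+y+np.sin(a0+da)*.032,zz]
    q=proj(n,P).astype(np.float32); V=V+cv2.remap(im,q[:,:1],q[:,1:],cv2.INTER_CUBIC).ravel()/17
e=np.gradient(V)
for lo,hi in((.098,.112),(.12,.136),(.143,.16)):
    k=(zz>lo)&(zz<hi); w=np.clip(e[k],0,None)**2; print("edge z",round(1000*(w*zz[k]).sum()/w.sum(),2))
print(rim(n,eyes.snapshot(n),.547,.198,.152))
```

```text
edge z 103.81
edge z 127.27
edge z 151.82
(array([0.5475, 0.1989]), np.float64(-34.7))
```

The steps now measure 23.5 mm and 24.6 mm, with the stack still in place and the robot clear of everything, so I'm handing in.

```bash
python3 -c "
from plant import env
print(env.finish_job())"
```

```text
the job is handed in; nothing more can be done
None
```

The job is handed in: the brush lies flat in the tray, and the three white beakers stand as one upright stack where beaker_a stood, with measured steps of about 23.5 mm (lower) and 24.6 mm (upper).

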